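# Start up the grinding handpiece

## Task

Start up the grinding handpiece, by pressing only: first push down the near end of the rocker in line with the outlet that holds the plug, so that it is fully on; then push the power unit's long bar key fully in, and lastly press the large button on the loose hand switch fully in, keep it in for about one second and let it come back out. Leave the other rockers, the square key and the small button unpressed, keep to this order, and do not pick up, tip or shove aside the hand switch or anything else on the bench.

Things in the scene. Friction and masses are not known exactly. Their poses are not given: they have to be found in the camera images.
- outlet_box: White outlet box fixed to the bench, 120 (its x, depth) x 200 (its y) x 45 mm high; origin: centre of its underside, z up, -x is its near side facing the robot. Three columns at its y = +62, 0, -62 mm (numbers 0, 1, 2), each with a rocker at the near side and an outlet at the far side.
- plug: Black plug, a 40 x 40 mm block 22 mm high with a round 28 mm boss and a thin stub on it, 38 mm high in all, seated in one of the three outlets, centred at box x = +33, y = +62, 0 or -62 mm (which one varies; fixed, not to be pulled). Origin: centre of its underside, on top of the box. The other two outlets have flat white covers 42 mm across and 9 mm high.
- rocker0_spot (a point): Where to push rocker 0, in the left (its +y) column: point fixed to the box, 22 mm to the near side of the rocker's pivot line, at the height (7 mm above the box's top face) that the upper face of the rocker's near half has once fully pushed down. That half, 28 x 28 mm, then lies level; when off its near end stands about 11 mm higher.
- rocker0 (a joint): Angle of this V-shaped white rocker, 56 mm long (box x) by 28 mm wide, pivoted across its middle: 0 = off (near end up, far half level), 0.4 rad = on (near end fully down, far end up). It stays where it is left; the near end needs about 2 to 3 N.
- rocker1_spot (a point): Where to push rocker 1, in the middle column: point fixed to the box, 22 mm to the near side of the rocker's pivot line, at the height (7 mm above the box's top face) that the upper face of the rocker's near half has once fully pushed down. That half, 28 x 28 mm, then lies level; when off its near end stands about 11 mm higher.
- rocker1 (a joint): Angle of this V-shaped white rocker, 56 mm long (box x) by 28 mm wide, pivoted across its middle: 0 = off (near end up, far half level), 0.4 rad = on (near end fully down, far end up). It stays where it is left; the near end needs about 2 to 3 N.
- rocker2_spot (a point): Where to push rocker 2, in the right (its -y) column: point fixed to the box, 22 mm to the near side of the rocker's pivot line, at the height (7 mm above the box's top face) that the upper face of the rocker's near half has once fully pushed down. That half, 28 x 28 mm, then lies level; when off its near end stands about 11 mm higher.
- rocker2 (a joint): Angle of this V-shaped white rocker, 56 mm long (box x) by 28 mm wide, pivoted across its middle: 0 = off (near end up, far half level), 0.4 rad = on (near end fully down, far end up). It stays where it is left; the near end needs about 2 to 3 N.
- power_unit: Handpiece power unit fixed to the bench, white box with blue sides, 150 (its x, depth) x 170 (its y) x 75 mm high, with two grey keys along the near (-x) side of its top, and a dial (14 mm high) behind. Origin: centre of its underside, z up, -x its near side.
- bar_key_top (a point): Centre of the upper face of the long bar key, 24 (unit x) x 60 mm (unit y), at unit x = -35, y = +32 mm; it stands 14 mm above the unit's top when up, 6 mm when pushed in. The point moves with the key.
- bar_key (a joint): Travel of the long bar key: 0 up, 0.008 m fully in (downward). No spring: it stays in where it is left; needs about 2.5 N to move.
- square_key (a joint): Travel of the square key, 24 x 24 mm, as high as the bar key, at unit x = -35, y = -50 mm: 0 up, 0.008 m in. It must stay up.
- run_switch: Loose grey hand switch lying on the bench, a box 115 (its x) x 66 (its y) x 28 mm high, 0.4 to 0.8 kg, two black round buttons on top. Origin: centre of its underside.
- large_button_top (a point): Centre of the top of the large button, 32 mm across, at hand switch x = -24 mm (the near end), 12 mm above the hand switch's top when out. Moves with the button.
- large_button (a joint): Travel of the large (run) button: 0 out, 0.006 m fully in (downward). It springs back; about 1 N to start, 4.5 N fully in.
- small_button (a joint): Travel of the small stop button, 16 mm across, at hand switch x = +36 mm, as high as the large one: 0 out, 0.006 m in; springs back. It must stay out.
- cast: Bystander: plaster jaw cast, 56 x 60 x 28 mm, beyond the power unit. Origin: centre of its underside.
- bowl: Bystander: yellow mixing bowl, 84 mm across, 35 mm high, beyond the outlet box. Origin: centre of its underside.
- cup: Bystander: white cup, 56 mm across, 55 mm high, on the robot's side of the outlet box. Origin: centre of its underside.
- spool: Bystander: wooden spool, 40 mm across, 37 mm high, on the robot's side of the power unit. Origin: centre of its underside.
- bur_block: Bystander: metal block 32 x 32 mm with grinding burs standing in it, 38 mm high, to the left of the hand switch. Origin: centre of its underside.
- glue: Bystander: small white bottle, 30 mm across, 75 mm high, to the right of the hand switch. Origin: centre of its underside.
- spatula: Bystander: spatula 170 mm long lying beyond the hand switch, along its own x. Origin: at its underside.
There are look-alikes about, which are no part of the job. Leave any green look-alike of the power_unit alone.

How it is judged:
By the outcome, as a careful person would: the job done as asked, in the order asked, and still so for the second after the job is handed in, with the robot touching nothing.
It also fails if it takes over 51 s, if anything falls off the work surface, if the arm or the gripper's body presses on something with over 40 N, if the wrist force passes 120 N, or if a joint passes its speed limit or range.

## Robot

A 6-joint arm with a two-finger parallel gripper is mounted at the origin on the work surface. World frame = base frame: x ahead of the robot, y to its left, z up, the work surface at z = 0. Lengths are in m, angles in rad, forces in N, time in s.
With the tool pointing down it reaches from about 0.375 to 0.925 m from the base axis. Payload 5.7 kg.
Tool frame: the origin (TCP) lies midway between the tips of the shut fingers; the grasp point (between the pads) lies 19 mm behind it; z points along the fingers, y is the line along which they close (so a half turn about z gives the same grasp; the last joint's range is limited). The gripper opens to 88 mm and grips with 3 to 60 N. Pads are 20 mm wide; open, the fingers measure 115 mm over their backs; the gripper's body (75 mm by 178 mm) begins 61 mm behind the grasp point.
Start: joints at [1.012, 0.359, 1.51, -0, 1.272, -0.115], TCP at [0.258, 0.542, 0.223] pointing down, gripper open.
Joint ranges: [-2.97, 2.97], [-1.01, 2.36], [0.21, 2.38], [-0.96, 4.11], [0.2, 2.71], [-2.98, 2.98]. Speed limits (rad/s): [2.39, 2.39, 3.14, 3.14, 3.14, 3.14].

## Interface

Orientations are given as a unit quaternion [x, y, z, w].
In Python, from bench import move_ptp, servo_line, goto_joints, move_gripper, sleep, inverse_kinematics, capture, PlanningError, close_job, spot_in, silhouettes, current_clock, current_joint_pos, current_qvel, current_joint_torque, current_position, current_orientation, current_force, current_torque, current_finger_gap, current_grip_force gives the robot as it stands. Calls block until the motion is done:
- move_ptp(position, orientation): joint-space move of the TCP to a pose.
- servo_line(position, orientation=None, rate=0.15, contact_N=None): straight line of the TCP; orientation=None keeps the orientation; rate is the mean speed in m/s. With contact_N (N) it stops when the force on the tool has changed by that much, and returns True; else False.
- goto_joints(angles): joint-space move.
- move_gripper(opening): finger opening in m; the grip force is fixed at half the most; returns when the fingers have stopped.
- sleep(seconds).
- inverse_kinematics(position, orientation): joint angles nearest the present ones, or None.
- capture(name): name is "scene" or "side" or "wrist"; returns a dict with "image" (400x640x3 uint8, blue, green, red), "range_z" (400x640 float32, m along the optical axis (not along the pixel's ray), 0 where there is no reading), "intrinsics" (3x3 intrinsics, pixels), "R" (3x3) and "t" (3): a world point X has camera coordinates R X + t. Camera axes: x right, y down, z forward; pixel columns grow to the right and rows downward; lengths in m; the calibration is good to about 2 mm. The wrist camera is an equidistant fisheye: a pixel r from the principal point sees the ray r / f radians off the axis. A picture is of the moment at which its call begins.
A pose or a line that the arm cannot do raises PlanningError and nothing moves.
- close_job(): hands the job in; it is judged then, once.
Trained networks look in the newest picture that a camera, given by its name, has taken for a name from the list of things; names that differ only in an ending like _2 or _b are one class to them, and where a whole thing is asked for, a point or a joint stands for the part that bears it (a point fixed in the world has none). Each returns a list of dicts, best first, with "conf" (0 to 1); they miss things now and then, are a little off and sometimes report something else, mostly with a low value. They report only what shows in the picture. A call takes as long as a camera call. They do not tell look-alikes from the thing itself.
- spot_in(camera, query): "xy" ([column, row] in pixels, amid what is visible of it).
- silhouettes(camera, query): "region" (400x640 bool, what is visible of it) and "xy" ([column, row] in pixels, amid what is visible of it).
Readings, each from a call of its own:
- current_clock(): time.
- current_joint_pos(): joint angles.
- current_qvel(): joint speeds.
- current_joint_torque(): joint torques, N m.
- current_position(): TCP position.
- current_orientation(): TCP orientation.
- current_force(): force on the tool from outside, world axes, zero at the start.
- current_torque(): the same for the moment, N m.
- current_finger_gap(): finger opening in m.
- current_grip_force(): force on a finger pad.
Only numpy, scipy, OpenCV 4.12 (cv2) and the standard library are available. Lean on these libraries where they do the work, as an engineer would, in place of code of your own. Each camera call takes 0.05 s, during which the arm holds its last target. There are 200 camera calls.

## Working session

There is one attempt and no reset: what is moved stays moved. The work goes in short steps, each a Python script; the robot and the scene stay as the last script left them, time stands still between calls to the robot, and variables do not carry over. Pictures are saved under pics/ and viewed, at most 10 in all, crops included, and the job is handed in when it is done.

```bash
mkdir -p pics; ls; cat > h.py <<'E'
import numpy as np, cv2
from bench import *
def pts(c):
    K=np.array(c["intrinsics"]);z=c["range_z"];v,u=np.mgrid[:400,:640]
    P=np.stack([(u-K[0,2])/K[0,0]*z,(v-K[1,2])/K[1,1]*z,z],-1)
    W=(P-np.array(c["t"]))@np.array(c["R"])
    W[z==0]=np.nan
    return W
E
python3 - <<'E'
from h import *
for n in("scene","side"):
    c=capture(n);cv2.imwrite(f"pics/{n}0.png",c["image"]);W=pts(c);np.savez(f"{n}.npz",W=W,im=c["image"])
    for q in("outlet_box","plug","power_unit","bar_key","run_switch","large_button","cup","glue","square_key","rocker0"):
        for d in silhouettes(n,q)[:4]:
            m=d["region"];p=W[m];p=p[~np.isnan(p[:,0])]
            if len(p)==0: continue
            t=p[p[:,2]>np.percentile(p[:,2],98)-.006]
            r=cv2.minAreaRect((t[:,:2]*1000).astype(np.float32))
            print(n,q,round(d["conf"],2),np.round(d["xy"]),m.sum(),np.round(np.median(p,0),3),"ztop",np.round(np.percentile(p[:,2],98),3),np.round(r[0]),np.round(r[1]),round(r[2],1))
print(current_clock())
E
```

```text
pics
scene outlet_box 0.61 [401. 188.] 2208 [0.545 0.264 0.045] ztop 0.061 [523. 270.] [159.  62.] 84.6
scene plug 0.73 [422. 219.] 558 [0.654 0.293 0.018] ztop 0.036 [662. 286.] [80. 81.] 4.3
scene plug 0.57 [387. 195.] 195 [0.572 0.199 0.067] ztop 0.083 [565. 204.] [23. 22.] 73.4
scene power_unit 0.81 [224. 247.] 3787 [ 0.608 -0.289  0.075] ztop 0.091 [ 586. -285.] [124.  97.] 81.7
scene power_unit 0.59 [187. 175.] 3074 [ 0.331 -0.359  0.074] ztop 0.09 [ 303. -361.] [125.  99.] 76.4
scene power_unit 0.58 [267. 164.] 2792 [ 0.36  -0.105  0.074] ztop 0.09 [ 331. -101.] [123. 102.] 86.3
scene bar_key 0.67 [192. 151.] 166 [ 0.278 -0.323  0.088] ztop 0.093 [ 275. -320.] [58. 25.] 78.0
scene bar_key 0.67 [277. 143.] 151 [ 0.301 -0.065  0.088] ztop 0.093 [297. -67.] [57. 28.] 87.9
scene bar_key 0.62 [235. 225.] 187 [ 0.564 -0.246  0.088] ztop 0.093 [ 562. -249.] [58. 25.] 77.8
scene bar_key 0.34 [224. 298.] 460 [ 0.726 -0.312  0.02 ] ztop 0.032 [ 727. -310.] [40. 55.] 3.5
scene run_switch 0.62 [323. 205.] 766 [0.527 0.021 0.028] ztop 0.042 [517.  21.] [28. 83.] 76.3
scene large_button 0.7
[... 2703 characters left out ...]
3 [492. 213.] [28. 30.] 18.8
side glue 0.71 [337. 226.] 223 [ 0.501 -0.074  0.045] ztop 0.076 [507. -69.] [12. 14.] 46.0
side square_key 0.55 [285. 290.] 175 [ 0.286 -0.151  0.088] ztop 0.092 [ 287. -149.] [24. 25.] 84.6
side square_key 0.43 [433. 278.] 137 [ 0.535 -0.332  0.088] ztop 0.091 [ 537. -330.] [22. 23.] 71.5
side rocker0 0.59 [254. 145.] 191 [0.517 0.269 0.052] ztop 0.061 [513. 271.] [32. 48.] 78.6
side rocker0 0.57 [338. 223.] 251 [ 0.502 -0.074  0.043] ztop 0.076 [507. -69.] [15. 13.] 87.1
side rocker0 0.48 [242. 133.] 119 [0.527 0.33  0.053] ztop 0.062 [509. 332.] [27. 22.] 80.3
side rocker0 0.47 [434. 277.] 186 [ 0.536 -0.33   0.087] ztop 0.091 [ 538. -329.] [24. 25.] 76.4
1.1
```

View pics/scene0.png

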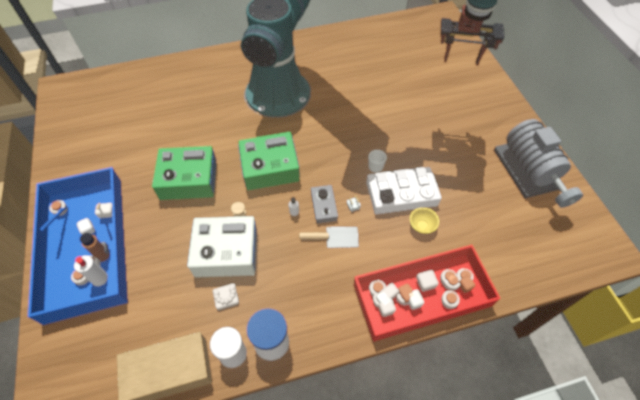

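View pics/side0.png

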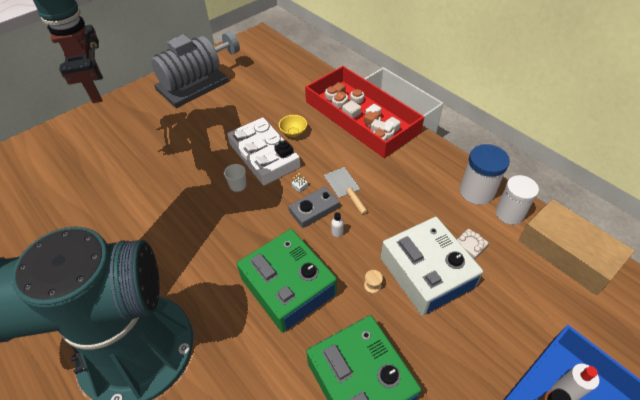

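The scene view shows the plug at (387,195), in the box's -y column, so rocker 2 is the one to push. The white power unit is at (224,247), and the two green ones at (187,175) and (267,164) are look-alikes. The side view agrees: plug at (286,150), hand switch at (314,203) with its large button at (307,207). Next I'll refine the geometry by fusing the depth from both cameras.

```bash
python3 - <<'E'
from h import *
D={n:np.load(f"{n}.npz") for n in("scene","side")}
def sel(n,c,r,z0,z1):
    W=D[n]["W"].reshape(-1,3);im=D[n]["im"].reshape(-1,3)
    k=(np.hypot(W[:,0]-c[0],W[:,1]-c[1])<r)&(W[:,2]>z0)&(W[:,2]<z1);return W[k],im[k]
def rect(p):
    r=cv2.minAreaRect((p[:,:2]*1000).astype(np.float32));return np.round(r[0],1),np.round(r[1],1),round(r[2],1)
for n in D:
    print(n)
    p,_=sel(n,(.54,.267),.13,.040,.049);print(" box",rect(p),np.median(p[:,2]))
    p,_=sel(n,(.6,-.285),.14,.070,.079);print(" unit",rect(p),np.median(p[:,2]))
    p,_=sel(n,(.56,-.25),.04,.085,.1);print(" bar",rect(p),np.median(p[:,2]),p[:,:2].mean(0))
    p,_=sel(n,(.54,-.33),.025,.085,.1);print(" sq",rect(p))
    p,_=sel(n,(.514,.02),.08,.023,.031);print(" sw",rect(p),np.median(p[:,2]))
    p,_=sel(n,(.489,.025),.025,.036,.05);print(" big",rect(p),np.median(p[:,2]),len(p),p[:,:2].mean(0))
    p,_=sel(n,(.545,.013),.02,.036,.05);print(" small",rect(p),len(p))
    for c in((.50,.212),(.508,.271),(.516,.332)):
        p,_=sel(n,c,.022,.056,.07);print(" rk",rect(p),np.percentile(p[:,2],95))
    p,_=sel(n,(.562,.203),.03,.064,.09);print(" plug",rect(p))
q=current_orientation();print(q)
E
```

```text
scene
 box (array([536.7, 270.8]), array([222.9, 191.7]), 60.8) 0.04490911970663995
 unit (array([ 587.5, -289.1]), array([171.2, 152.2]), 76.7) 0.07508755106387512
 bar (array([ 561.8, -248.7]), array([58.9, 25.6]), 76.1) 0.08882889995741686 [ 0.56229854 -0.24810402]
 sq (array([ 542.2, -328.7]), array([24.6, 23.6]), 81.7)
 sw (array([513.9,   0.9]), array([113.2, 117.4]), 82.3) 0.02781753217118805
 big (array([493.1,  28.6]), array([30.4, 31.5]), 39.4) 0.039960403850787994 67 [0.49348898 0.02691981]
 small (array([551.5,  20.6]), array([12.8, 13.6]), 54.5) 20
 rk (array([499., 212.]), array([26.8, 26.3]), 86.3) 0.06354713111440502
 rk (array([505.1, 273.7]), array([26. , 24.2]), 87.8) 0.06305721019090181
 rk (array([513.1, 333.9]), array([25.5, 27.6]), 7.8) 0.06388723468642482
 plug (array([567.4, 202.6]), array([39.1, 39.3]), 83.2)
side
 box (array([506.7, 272.3]), array([203.7, 181. ]), 82.2) 0.04480327417281633
 unit (array([ 583.4, -289.1]), array([170.7, 150.8]), 76.1) 0.07459607798135855
 bar (array([ 557.5, -249.9]), array([60.4, 24.5]), 75.5) 0.08811628227235882 [ 0.55702189 -0.25080152]
 sq (array([ 537.7, -329.1]), array([24.4, 25.2]), 76.4)
 sw (array([513. ,  23.8]), array([ 69.3, 115.3]), 83.2) 0.027510535934839663
 big (array([489.9,  27.3]), array([31.9, 27.5]), 49.9) 0.03956058620632131 102 [0.48895811 0.02668849]
 small (array([548.6,  18.2]), array([12.7, 12.8]), 43.8) 26
 rk (array([498.3, 212.2]), array([31.2, 33.3]), 87.6) 0.06285686463116245
 rk (array([498.5, 274.3]), array([30.4, 18.2]), 80.6) 0.06189681902217977
 rk (array([508. , 331.9]), array([27.9, 23.7]), 75.1) 0.06280841847110767
 plug (array([561.6, 201.7]), array([39.7, 39.5]), 79.4)
[ 2.20070470e-01  9.75483973e-01 -7.18488686e-05 -2.69592873e-05]
```

```bash
python3 - <<'E'
from h import *
from scipy.spatial.transform import Rotation as R
a=np.deg2rad(-8);ux=np.array([np.cos(a),np.sin(a)]);uy=np.array([-ux[1],ux[0]])
for n,pl in(("scene",(.5674,.2026)),("side",(.5616,.2017))):
    W=np.load(f"{n}.npz")["W"].reshape(-1,3);W=W[~np.isnan(W[:,0])]
    o=np.array(pl)-ux*.033
    x=(W[:,:2]-o)@ux;y=(W[:,:2]-o)@uy
    k=(abs(y)<.01)&(abs(x)<.08)&(W[:,2]>.03)
    i=np.argsort(x[k])
    print(n,[(round(u*1000),round(v*1000)) for u,v in zip(x[k][i],W[k][i,2])][::2])
    k=(abs(x+.045)<.01)&(abs(y)<.03)&(W[:,2]>.055);print(y[k].min(),y[k].max())
# go above rocker 2
move_gripper(0.0)
p=np.array([.5645,.2022])-ux*.033-ux*.048   # rough
yaw=a
# tool x along box x (flipped), pointing down
q=(R.from_euler('z',a)*R.from_euler('x',np.pi)).as_quat()
q2=(R.from_euler('z',a+np.pi)*R.from_euler('x',np.pi)).as_quat()
for Q in(q,q2): print(Q,inverse_kinematics([*p,.2],Q))
print(p,current_clock())
E
```

```text
scene [(-49, 63), (-48, 60), (-48, 58), (-46, 62), (-46, 58), (-45, 55), (-44, 61), (-43, 60), (-42, 58), (-40, 60), (-40, 60), (-38, 58), (-38, 62), (-37, 60), (-36, 56), (-35, 58), (-35, 55), (-35, 54), (-34, 57), (-33, 56), (-31, 57), (-30, 55), (-30, 54), (-29, 54), (-27, 55), (-25, 53), (-25, 49), (-23, 48), (-23, 51), (-23, 53), (-22, 54), (-20, 46), (-20, 51), (-20, 49), (-18, 51), (-15, 53), (-14, 51), (-14, 51), (-13, 55), (-13, 50), (-11, 54), (-8, 53), (-8, 53), (-7, 51), (-5, 53), (-4, 49), (-3, 53), (-3, 54), (-2, 56), (-1, 51), (0, 55), (1, 50), (2, 52), (18, 75), (19, 77), (20, 77), (21, 76), (23, 77), (25, 79), (26, 75), (27, 75), (28, 84), (30, 78), (31, 77), (32, 85), (32, 77), (33, 78), (34, 83), (35, 74), (35, 78), (35, 77), (36, 81), (36, 77), (38, 77), (39, 76), (39, 66), (40, 73), (40, 73), (41, 74), (41, 73), (41, 72), (42, 68), (43, 65), (43, 67), (44, 77), (44, 61), (45, 73), (45, 66), (47, 68), (48, 44), (48, 69), (48, 66), (49, 64), (49, 70), (50, 54), (50, 58), (50, 52), (50, 57), (50, 49), (50, 65), (51, 51), (51, 60), (51, 45), (52, 64), (52, 67), (52, 
[... 1281 characters left out ...]
23, 75), (24, 77), (24, 65), (26, 66), (26, 74), (26, 77), (27, 77), (27, 68), (27, 71), (29, 75), (30, 78), (30, 70), (31, 81), (31, 80), (33, 77), (33, 81), (34, 75), (34, 81), (35, 84), (37, 74), (38, 76), (38, 82), (39, 76), (40, 71), (41, 77), (42, 67), (44, 75), (45, 71), (45, 65), (46, 76), (47, 66), (49, 66), (51, 66)]
-0.0156599069357356 0.01581220804868602
[ 9.97564050e-01 -6.97564737e-02 -4.27135211e-18  6.10831811e-17] [ 2.84620039e-01  2.80539643e-01  1.69073732e+00 -4.44089210e-16
  1.17031569e+00  1.99504271e+00]
[6.97564737e-02 9.97564050e-01 6.10831811e-17 4.27135211e-18] [ 0.28462004  0.28053964  1.69073732  0.          1.17031569 -1.14654995]
[0.48428829 0.21347302] 2.4417
```

```bash
cat >> h.py <<'E'
from scipy.spatial.transform import Rotation as R
def quat(deg): return (R.from_euler('z',np.deg2rad(deg)+np.pi)*R.from_euler('x',np.pi)).as_quat()
E
python3 - <<'E'
from h import *
a=np.deg2rad(-8);ux=np.array([np.cos(a),np.sin(a)])
p=np.array([.5645,.2022])-ux*.033-ux*.043;q=quat(-8)
move_ptp([*p,.13],q)
servo_line([*p,.075],q,rate=.1)
print(current_force(),current_clock())
h=servo_line([*p,.049],q,rate=.015,contact_N=9)
print(h,current_position(),current_force(),current_clock())
servo_line([*p,.15],q,rate=.12)
for n in("scene","side"):
    c=capture(n);im=c["image"];np.savez(f"{n}1.npz",W=pts(c),im=im)
    u,v=((400,188) if n=="scene" else (260,156))
    cv2.imwrite(f"pics/{n}1.png",cv2.resize(im[v-50:v+50,u-65:u+65],None,fx=5,fy=5,interpolation=cv2.INTER_CUBIC))
print(current_clock())
E
```

```text
[-0.28383848 -0.58281839 -0.23582514] 4.6667
True [0.48899161 0.21275711 0.0522658 ] [ 0.13744599 -0.96228432  6.16805765] 6.0333
7.1
```

View pics/side1.png

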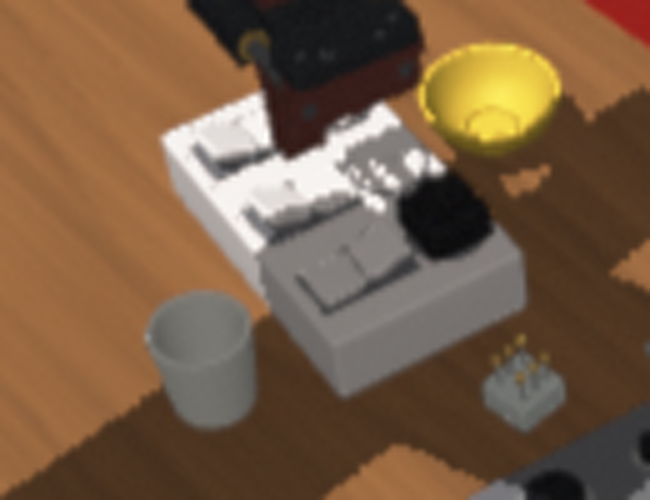

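The crop shows rocker 2 (about (350,260)) with its near half level and its far half raised; the other two are still off. I'll give it one firmer press to be sure, then go on to the bar key.

```bash
python3 - <<'E'
from h import *
a=np.deg2rad(-8);ux=np.array([np.cos(a),np.sin(a)])
p=np.array([.5645,.2022])-ux*.033-ux*.043;q=quat(-8)
servo_line([*p,.06],q,rate=.1)
h=servo_line([*p,.048],q,rate=.012,contact_N=16)
print(h,current_position(),current_force())
servo_line([*p,.2],q,rate=.15)
p=np.array([.5597,-.2493]);q=quat(-14)
move_ptp([*p,.2],q)
servo_line([*p,.1],q,rate=.12)
h=servo_line([*p,.076],q,rate=.012,contact_N=14)
print(h,current_position(),current_force(),current_clock())
servo_line([*p,.2],q,rate=.15)
b=[.4915,.027]
move_ptp([*b,.2],quat(-8))
for n in("scene","side"):
    c=capture(n);W=pts(c).reshape(-1,3)
    for nm,c2,r in(("bar",(.5597,-.2493),.012),("sq",(.540,-.329),.010)):
        k=np.hypot(W[:,0]-c2[0],W[:,1]-c2[1])<r;print(n,nm,np.median(W[k,2]))
c=capture("wrist");cv2.imwrite("pics/w2.png",c["image"])
print(current_clock())
E
```

```text
True [0.48925116 0.21279201 0.05224535] [-1.55325404 -1.00686519  6.8528018 ]
True [ 0.55970237 -0.2492641   0.08133431] [-0.51315746  1.41695556  6.4146005 ] 14.1333
scene bar 0.0806787929706311
scene sq 0.08920668045858893
side bar 0.08077683705948903
side sq 0.0885951098357195
16.325
```

View pics/w2.png

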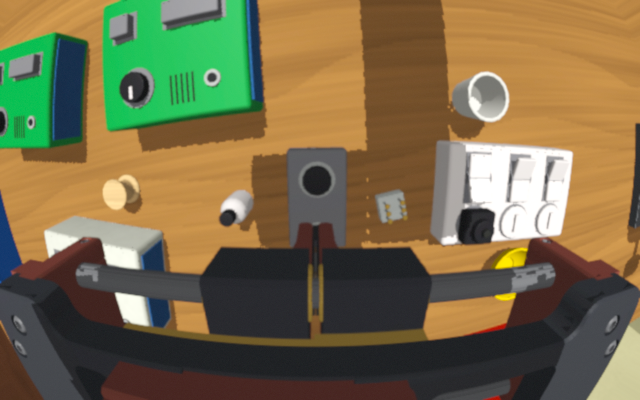

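Bar key is fully in (depth 0.081 m) and the square key is still up (0.089 m). In the wrist view the large button is at (316,180), in line with the fingertips and clear all round. Next is the large button.

```bash
python3 - <<'E'
from h import *
b=[.4915,.027];q=quat(-8)
servo_line([*b,.046],q,rate=.1)
h=servo_line([*b,.029],q,rate=.02,contact_N=12)
t=current_clock();print(h,current_position(),current_force(),t)
sleep(.5);print(current_position(),current_force());sleep(.45);print(current_clock()-t)
servo_line([*b,.06],q,rate=.08)
servo_line([*b,.2],q,rate=.15)
for n in("scene","side"):
    c=capture(n);W=pts(c).reshape(-1,3);np.savez(f"{n}3.npz",W=W)
    cv2.imwrite(f"pics/{n}3.png",c["image"])
    for nm,c2,r in(("bar",(.5597,-.2493),.012),("sq",(.540,-.329),.010),("big",b,.01),("small",(.550,.019),.005),("rk2",(.489,.2128),.008)):
        k=np.hypot(W[:,0]-c2[0],W[:,1]-c2[1])<r;print(n,nm,np.median(W[k,2]),k.sum())
    k=(np.hypot(W[:,0]-.49,W[:,1]-.026)<.03)&(W[:,2]>.036)&(W[:,2]<.05);print(W[k].mean(0))
print(current_clock())
E
```

```text
True [0.49185399 0.02696018 0.03414397] [-1.38508788 -0.54290461 11.11306659] 18.65
[0.49184607 0.02697895 0.03417242] [-2.45142535 -0.84662503 11.07004216]
0.9500000000000028
scene bar 0.0812122125328904 50
scene sq 0.08950406320621304 36
scene big 0.6212272774022212 93
scene small 0.040281304906229574 7
scene rk2 0.05159874215685286 14
[0.49331524 0.02720256 0.04032914]
side bar 0.08024737465521592 80
side sq 0.08863577633540165 64
side big 0.04161167105145025 64
side small 0.03985197325608902 13
side rk2 0.05282032110867539 21
[0.48864067 0.02602214 0.0395756 ]
21.2667
```

View pics/side3.png

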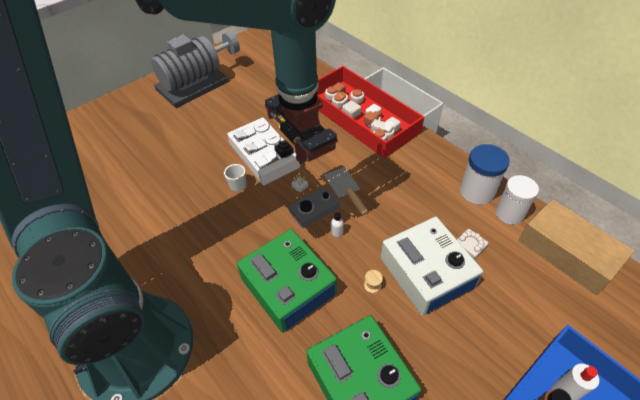

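The picture shows everything in its place: rocker 2 down at (265,160), bar key in at (410,250), and the hand switch unmoved at (314,205) with its button back out.

```bash
python3 -c "from bench import *; print(close_job())"
```

```text
the job is handed in; nothing more can be done
None
```

The job is done and handed in at about 21 s: I pressed rocker 2 (in line with the plug) fully on, then the bar key fully in, then held the large button in for about 1 s and let it spring back; depth checks show the square key and small button still up and the hand switch not moved.

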